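# Start up the water bath at its switch box

## Robot

A 6-joint arm with a two-finger parallel gripper is mounted at the origin on a cart in front of the work surface, level with it; the furniture and walls round the work are solid. World frame = base frame: x ahead of the robot, y to its left, z up, the work surface at z = 0. Lengths are in m, angles in rad, forces in N, time in s.
With the tool pointing down it reaches from about 0.4 to 0.825 m from the base axis. Payload 7 kg.
Tool frame: the origin (TCP) lies between the finger pads; the fingertips stand 22 mm ahead of it and the grasp point (between the pads) lies 3 mm ahead of it (arm.tip_reach is the distance from the TCP to the fingertips, in m); z points along the fingers, y is the line along which they close (so a half turn about z gives the same grasp; the last joint's range is limited). The gripper opens to 88 mm and grips with 3 to 60 N. Pads are 19 mm wide; open, the fingers measure 130 mm over their backs; the gripper's body (78 mm by 193 mm) begins 47 mm behind the grasp point.
Start: joints at [1.429, 0.359, 0.012, 0, -1.224, -0.288], TCP at [0.281, 0.614, 0.249] pointing down, gripper open.
Joint ranges: [-3.07, 3.07], [-1.43, 2.12], [-1.02, 1.25], [-3.03, 1.67], [-3.05, -0], [-3.03, 3.03]. Speed limits (rad/s): [2.39, 2.39, 3.01, 3.14, 3.14, 3.14].

## Interface

Orientations are given as [roll, pitch, yaw] about the fixed x, y, z axes, in that order (R = Rz(yaw) Ry(pitch) Rx(roll)).
In Python, from station import arm, viewer gives the robot as it stands. The module is installed in compiled form; this text tells all that it offers.
- The arm moves only by the tool apply_moves, never from a script. Its argument "commands" is a list that holds one entry, the list of rows, each a list of 5 numbers: the closure, from -1 (fully open) to 1 (shut), then the shift along the world's x, y, z as a fraction of full scale, then the turn about the world's z as a fraction of full scale. In form: [[[fingers, tx, ty, tz, yaw], ...]]. A call has 1 to 12 rows; each row shifts and turns the commanded pose from where the row before left it; what a row does not reach is not made up. Full scale, the value 1, is 20 cm for a shift and pi rad for a turn. A row lasts 1/10 s, in which the tool goes at most 50 mm and 8.59 degrees, less where a joint would pass 70% of its speed; a pose out of reach is approached as far as the arm can. A call with a number of a shift or a turn outside -1 to 1 is refused whole. A call with a gripper value outside its range is refused whole. The fingers move at their own pace and stop on an object; "force" is the grip in N (left out, the last holds). Time passes only in rows, so rows that do not move let the fingers close. It gives the time, the measured TCP pose, the force, the opening and the grip force at its end, in the units of the state.
- arm.get_state(): the state, without advancing time (a new reading comes with each control period).
- viewer.grab_frame(name): name is "scene" or "top" or "wrist"; returns a dict with "image" (480x640x3 uint8, blue, green, red), "mtx" (3x3 intrinsics, pixels), "rvec" (rotation vector, rad) and "tvec" (3), from world to camera coordinates, as OpenCV has them. Camera axes: x right, y down, z forward; pixel columns grow to the right and rows downward; lengths in m; the calibration is good to about 2 mm. A picture is of the moment at which its call begins. There is no depth.
- arm.job_done(): hands the job in; it is judged then, once.
The state is a dict: "t": time; "q": joint angles; "qd": joint speeds; "joint_efforts": joint torques, N m; "eef_pos": TCP position; "ee_rot": TCP orientation; "force": force on the tool from outside, world axes, zero at the start; "moment": the same for the moment, N m; "width": finger opening in m; "gripper_force": force on a finger pad.
Only numpy, scipy, OpenCV 4.12 (cv2) and the standard library are available. Lean on these libraries where they do the work, as an engineer would, in place of code of your own. Each camera call takes 0.05 s, during which the arm holds its last target. There are 200 camera calls.

## Task

Start up the water bath at its switch box: with a fingertip, press in the large round key (mains), then the small square key (pump), then the long bar key (heater), in that order, each lightly but fully home so that it stays down. Leave the cross-shaped key (drain) out, and do not lift, shove or tip any of the things standing round the box.

Things in the scene. Friction and masses are not known exactly. Their poses are not given: they have to be found in the camera images.
- switch_box: The bath's switch box: low, grey with an aluminium top, 96 x 290 x 46 mm (x, y, z), fixed to the worktop, yaw up to 0.3 rad either way. Origin: centre of its underside. Four black keys in one row on its centre line, at y = +97.5, +32.5, -32.5, -97.5 mm, each on a white plate 2 mm thick; which key is where differs from run to run: tell them by the shape of the cap.
- key_round_top (a point): Centre of the flat top of the key with the LARGE ROUND cap, a disc 38 mm across. With the key out it is 59 mm above the worktop and 13 mm above the box top; it goes down with the key. z points up; x and y as the box's.
- key_round (a joint): How far the round key is pressed in, straight down: 0 = out (at the start), 0.007 m = fully in, against a hard stop. About 3 N moves it; it has no spring and stays where it is left. Keep the press well under 25 N.
- key_square_top (a point): Centre of the flat top of the key with the SMALL SQUARE cap, 22 x 22 mm. With the key out it is 59 mm above the worktop and 13 mm above the box top; it goes down with the key. z points up; x and y as the box's.
- key_square (a joint): How far the square key is pressed in, straight down: 0 = out (at the start), 0.007 m = fully in, against a hard stop. About 3 N moves it; it has no spring and stays where it is left. Keep the press well under 25 N.
- key_bar_top (a point): Centre of the flat top of the key with the LONG BAR cap, a narrow rectangle 50 mm along the box's x and 14 mm along its y. With the key out it is 59 mm above the worktop and 13 mm above the box top; it goes down with the key. z points up; x and y as the box's.
- key_bar (a joint): How far the bar key is pressed in, straight down: 0 = out (at the start), 0.007 m = fully in, against a hard stop. About 3 N moves it; it has no spring and stays where it is left. Keep the press well under 25 N.
- key_cross_top (a point): Centre of the flat top of the key with the CROSS-SHAPED cap (a plus sign), 40 mm over its arms, arms 13 mm wide. With the key out it is 59 mm above the worktop and 13 mm above the box top; it goes down with the key. z points up; x and y as the box's.
- key_cross (a joint): How far the cross key is pressed in, straight down: 0 = out (at the start), 0.007 m = fully in, against a hard stop. About 3 N moves it; it has no spring and stays where it is left. Keep the press well under 25 N.
- dropper_a: Loose dropper bottle with a pointed cap, 27 x 27 x 85 mm, standing behind the box (far side from the robot). Origin: about the centre of its underside. A bystander: leave it alone.
- dropper_b: Another loose dropper bottle, 27 x 27 x 85 mm, standing behind the box. Origin: about the centre of its underside. A bystander: leave it alone.
- tube: Loose capped sample tube, 33 mm across, 114 mm tall, standing at the box's left (+y) end. Origin: about the centre of its underside. A bystander: leave it alone.
- beaker: Loose small clear beaker, 48 mm across, 58 mm tall, standing at the box's right (-y) end. Origin: about the centre of its underside. A bystander: leave it alone.
- tape: Loose roll of tape lying flat, 60 mm across, 22 mm high, in front of the box (robot's side). Origin: about the centre of its underside. A bystander: leave it alone.
- pen: Loose marker pen lying in front of the box along its y axis, 140 mm long, 14 mm high. Origin: about the centre of its underside. A bystander: leave it alone.
- counter: Loose hand tally counter, 34 x 47 x 49 mm, at the box's right end, beside the beaker. Origin: about the centre of its underside. A bystander: leave it alone.

How it is judged:
On the way, in this order (a step that is already met when the one before it is completed fails the run):
1. the round key is in, the others still out (value of joint key_round above 0.005 m and value of joint each of key_square, key_bar, key_cross below 0.002 m), for 0.1 s.
2. then the square key is in too (value of joint each of key_round, key_square above 0.005 m and value of joint each of key_bar, key_cross below 0.002 m), for 0.1 s.
3. then the bar key is in too (value of joint each of key_round, key_square, key_bar above 0.005 m and value of joint key_cross below 0.002 m), for 0.1 s.
At the end, for the whole second after the job is handed in: The round, square and bar keys are each pressed in by more than 5 mm of their 7 mm, the cross-shaped key by less than 2 mm, and the things round the box stand still (all of step 3 and linear speed of each of dropper_a, dropper_b, tube, beaker, tape, pen, counter below 0.02 m/s); the robot touches nothing.
It fails at once if a key is pressed out of order (square before round is in, or bar before square is in) ((value of joint key_square above 0.003 m and value of joint key_round below 0.005 m) or (value of joint key_bar above 0.003 m and value of joint key_square below 0.005 m)).
It fails at once if the cross-shaped key is pressed (more than 2 mm) (value of joint key_cross above 0.002 m).
It fails at once if a key or the switch box is pressed or struck with more than 25 N (contact force between the arm and switch_box above 25 N or contact force between the arm and key_round above 25 N or contact force between the arm and key_square above 25 N or contact force between the arm and key_bar above 25 N or contact force between the arm and key_cross above 25 N).
It fails at once if a thing standing round the box is lifted, carried or pushed more than 25 mm, or tipped over (distance of any of dropper_a, dropper_b, tube, beaker, tape, pen, counter from where it was at the start of the episode above 0.025 m or angle between any of tube, dropper_a, dropper_b, beaker, counter's own z axis and vertical above 0.4 rad).
It also fails if it takes over 35 s, if anything falls off the work surface, if the arm or the gripper's body presses on something with over 40 N, if the wrist force passes 120 N, or if a joint passes its speed limit or range.

## Working session

There is one attempt and no reset: what is moved stays moved. The work goes in short steps, Python scripts to look and compute and a tool call to move; the robot and the scene stay as the last step left them, time stands still between calls to the robot, and variables do not carry over. Pictures are saved under pics/ and viewed, at most 10 in all, crops included, and the job is handed in when it is done.

Besides the shell and the picture viewer there is one more tool, called as a command line: name --argument value ..., lists and objects as JSON in quotes. apply_moves: Moves the arm, as the interface text tells. Shift numbers are shares of 20 cm and turn numbers shares of pi rad, none past 1 either way. Its arguments: {"type":"object","properties":{"commands":{"type":"array","items":{"type":"array","items":{"type":"array","items":{"type":"number"}}}},"force":{"type":"number"}},"required":["commands"]}

```bash
mkdir -p pics; cat > h.py <<'E'
import cv2, numpy as np
from station import arm, viewer
def grab(n, save=None):
    f=viewer.grab_frame(n)
    if save: cv2.imwrite('pics/'+save,f['image'])
    return f
def ray(f,px,z):
    R,_=cv2.Rodrigues(np.array(f['rvec'],float)); t=np.array(f['tvec'],float).ravel()
    p=cv2.undistortPoints(np.array(px,float).reshape(-1,1,2),np.array(f['mtx'],float),None).reshape(-1,2)
    d=np.c_[p,np.ones(len(p))]@R; c=-R.T@t
    return c+d*((z-c[2])/d[:,2])[:,None]
E
python3 - <<'E'
from h import *
s=arm.get_state(); print({k:np.round(v,3) for k,v in s.items()}, arm.tip_reach)
f=grab('top','top1.png')
R,_=cv2.Rodrigues(np.array(f['rvec'],float)); print(-R.T@np.array(f['tvec']).ravel(), f['mtx'])
E
```

```text
{'t': np.float64(0.0), 'q': array([ 1.429,  0.359,  0.011, -0.   , -1.224, -0.288]), 'qd': array([ 0.   , -0.   , -0.   , -0.   ,  0.001, -0.001]), 'joint_efforts': array([ 3.0000e-03, -5.8272e+01,  2.9305e+01,  6.9970e+00,  7.0000e-03,
       -0.0000e+00]), 'eef_pos': array([0.281, 0.613, 0.248]), 'ee_rot': array([ 3.14, -0.  , -0.43]), 'force': array([-0.248, -0.545,  0.877]), 'moment': array([ 0.014, -0.006, -0.015]), 'gripper_force': np.float64(0.0), 'width': np.float64(0.088)} 0.022
[0.33026815 0.01904645 1.07138269] [[540.51572493   0.         315.69078944]
 [  0.         540.51572493 237.21671516]
 [  0.           0.           1.        ]]
```

View pics/top1.png

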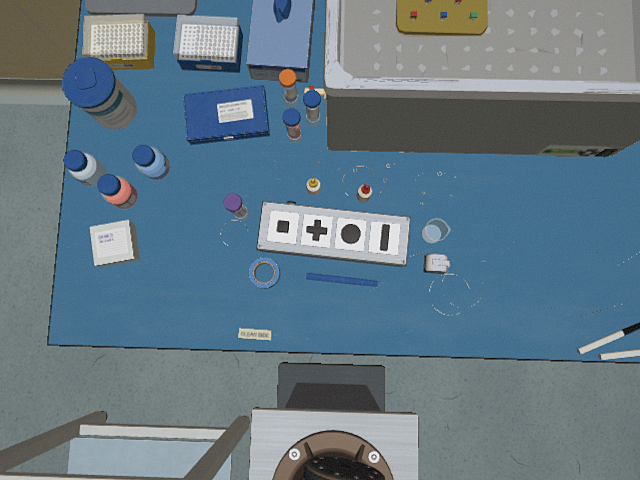

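The top view shows the box at about (333,234). The keys from left (+y) are square (284,227), cross (317,230), round (351,234) and bar (385,237). The droppers are above the box, the tube is at its left, the beaker and counter at its right, and the tape and pen in front.

```bash
cat > m.py <<'E'
from h import *
f=grab('top')
g=cv2.cvtColor(f['image'],cv2.COLOR_BGR2GRAY)
m=np.uint8(g<70)*255
roi=np.zeros_like(m); roi[205:262,264:405]=1
cs,_=cv2.findContours(m*roi,cv2.RETR_EXTERNAL,cv2.CHAIN_APPROX_NONE)
P=[]
for c in cs:
    a=cv2.contourArea(c)
    if a<60: continue
    M=cv2.moments(c); p=(M['m10']/M['m00'],M['m01']/M['m00'])
    w=ray(f,[p],0.059)[0]; P.append((p[0],w)); print(np.round(p,1),a,cv2.boundingRect(c),np.round(w,4))
P=[w for _,w in sorted(P,key=lambda t:t[0])]
d=P[0]-P[-1]; print('len',np.linalg.norm(d),'yaw',np.arctan2(-d[0],d[1]))
print('others',np.round(ray(f,[(314,180),(365,187),(233,203)],0.1),3),np.round(ray(f,[(437,231),(437,263)],0.05),3))
E
python3 m.py
```

```text
[384.6 237.1] 139.0 (380, 224, 10, 26) [ 0.4808 -0.0869  0.059 ]
[350.5 233.2] 255.0 (342, 224, 18, 19) [ 0.4865 -0.0224  0.059 ]
[282.9 226.1] 99.0 (277, 221, 12, 12) [0.497  0.1061 0.059 ]
[316.5 229.5] 177.0 (307, 220, 20, 21) [0.4919 0.0421 0.059 ]
len 0.19374908596879364 yaw -0.08394969035263687
others [[ 0.578  0.048  0.1  ]
 [ 0.567 -0.046  0.1  ]
 [ 0.531  0.196  0.1  ]] [[ 0.496 -0.187  0.05 ]
 [ 0.435 -0.187  0.05 ]]
```

```bash
python3 - <<'E'
from h import *
f=grab('scene','scene1.png')
E
```

```text
(no output)
```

View pics/scene1.png

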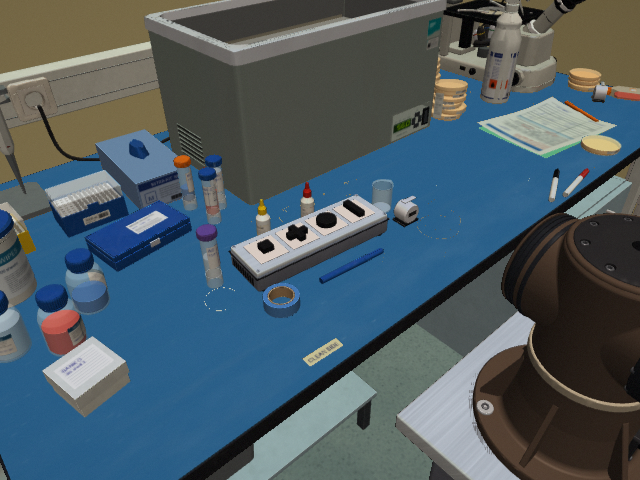

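The scene view agrees: the keys run square, cross, round, bar from the tube end, and the space above is clear. I'll move over the round key with the fingers shut and their closing line along the box's x.

apply_moves --commands '[[[1, 0.05, -0.16, 0, -0.0195], [1, 0.05, -0.16, 0, -0.0195], [1, 0.05, -0.16, 0, -0.0195], [1, 0.05, -0.16, 0, -0.0195], [1, 0.05, -0.16, 0, -0.0195], [1, 0.05, -0.16, 0, -0.0195], [1, 0.05, -0.16, 0, -0.0195], [1, 0.05, -0.16, 0, -0.0195], [1, 0.05, -0.16, 0, -0.0195], [1, 0.05, -0.16, 0, -0.0195]]]' --force 5

```text
t: 1.15
eef_pos: [0.3813, 0.2921, 0.2485]
ee_rot: [3.142, 0.0, -1.045]
force: [0.3, -0.6, 0.6]
width: 0.0131
gripper_force: 0.0
```

apply_moves --commands '[[[1, 0.05, -0.16, 0, -0.0195], [1, 0.05, -0.16, 0, -0.0195], [1, 0.05, -0.16, 0, -0.0195], [1, 0.05, -0.16, 0, -0.0195], [1, 0.05, -0.16, 0, -0.0195], [1, 0.05, -0.16, 0, -0.0195], [1, 0.05, -0.16, 0, -0.0195], [1, 0.05, -0.16, 0, -0.0195], [1, 0.05, -0.16, 0, -0.0195], [1, 0.05, -0.16, 0, -0.0195], [1, 0, 0, 0, 0], [1, 0, 0, 0, 0]]]'

```text
t: 2.35
eef_pos: [0.4811, -0.0271, 0.2482]
ee_rot: [3.141, -0.0, -1.657]
force: [-0.5, -0.1, -1.1]
width: 0.0007
gripper_force: 0.0
```

```bash
python3 - <<'E'
from h import *
f=grab('wrist','w1.png')
R,_=cv2.Rodrigues(np.array(f['rvec'],float)); print(-R.T@np.array(f['tvec']).ravel(), R[2])
s=arm.get_state(); print({k:np.round(s[k],4) for k in('t','q','eef_pos','ee_rot','force','width')})
E
```

```text
[ 0.47603255 -0.09232114  0.38547373] [ 0.01972175  0.24288324 -0.96985503]
{'t': np.float64(2.4), 'q': array([ 3.5430e-01,  3.6200e-02, -3.9930e-01, -2.0000e-04, -1.1357e+00,
       -4.3880e-01]), 'eef_pos': array([ 0.481 , -0.0265,  0.2483]), 'ee_rot': array([ 3.1411,  0.    , -1.6554]), 'force': array([-0.0867, -1.1066,  0.0153]), 'width': np.float64(0.0006)}
```

View pics/w1.png

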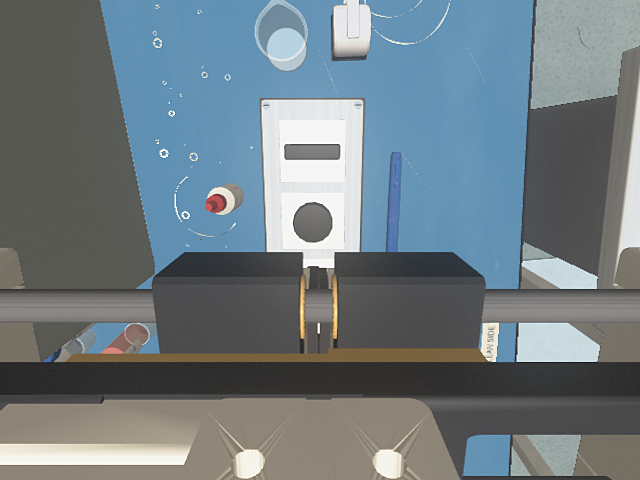

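The wrist view looks toward -y. It shows the bar key at (312,152) and the round key at (313,222), with the closed fingers in front. I'll cross-check both key positions from this view.

```bash
python3 - <<'E'
from h import *
f=grab('wrist'); g=cv2.cvtColor(f['image'],cv2.COLOR_BGR2GRAY)
for n,(x,y,w,h) in dict(bar=(280,128,66,50),round=(286,196,56,52)).items():
    c=max(cv2.findContours(np.uint8(g[y:y+h,x:x+w]<110),0,1)[0],key=cv2.contourArea)
    M=cv2.moments(c); p=(M['m10']/M['m00']+x,M['m01']/M['m00']+y)
    print(n,np.round(p,1),cv2.boundingRect(c),np.round(ray(f,[p],.059),4))
E
```

```text
bar [307.5 144.1] (4, 15, 56, 16) [[ 0.4852 -0.0925  0.059 ]]
round [312.2 221.2] (7, 6, 39, 39) [[ 0.4872 -0.0229  0.059 ]]
```

apply_moves --commands '[[[1, 0.03, 0.02, -0.1, 0], [1, 0, 0, -0.1, 0], [1, 0, 0, -0.1, 0], [1, 0, 0, -0.1, 0], [1, 0, 0, -0.1, 0], [1, 0, 0, -0.1, 0], [1, 0, 0, -0.1, 0], [1, 0, 0, -0.1, 0], [1, 0, 0, 0, 0], [1, 0, 0, 0, 0]]]'

```text
t: 3.45
eef_pos: [0.4873, -0.0217, 0.0889]
ee_rot: [3.141, -0.0, -1.653]
force: [-0.7, -1.0, 0.6]
width: 0.0004
gripper_force: 0.0
```

```bash
python3 - <<'E'
from h import *
f=grab('scene'); im=f['image'][170:290,220:400]
cv2.imwrite('pics/s2.png',cv2.resize(im,None,fx=4,fy=4,interpolation=2))
E
```

```text
(no output)
```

View pics/s2.png

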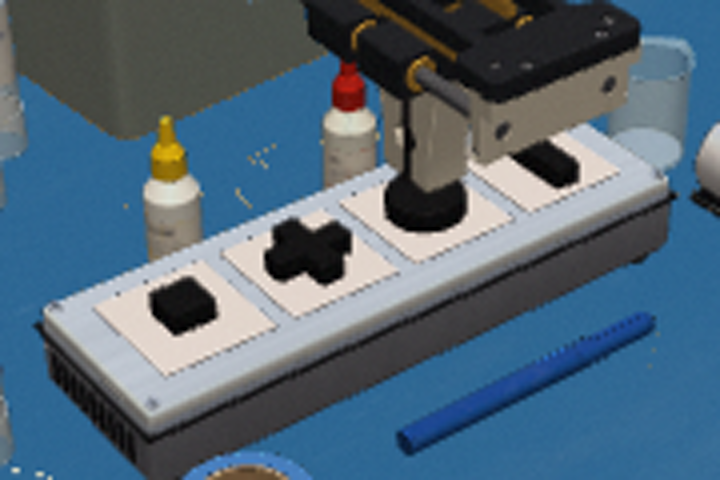

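The fingertips are centred above the round cap and the neighbouring keys are clear. I'll press in small steps.

apply_moves --commands '[[[1, 0, 0, -0.01, 0], [1, 0, 0, -0.01, 0], [1, 0, 0, -0.01, 0], [1, 0, 0, -0.005, 0], [1, 0, 0, -0.005, 0], [1, 0, 0, -0.005, 0], [1, 0, 0, -0.005, 0], [1, 0, 0, -0.005, 0], [1, 0, 0, 0, 0]]]'

```text
t: 4.4
eef_pos: [0.4873, -0.0225, 0.0774]
ee_rot: [3.141, -0.0, -1.655]
force: [-0.2, 0.4, 1.6]
width: 0.0001
gripper_force: 0.3
```

apply_moves --commands '[[[1, 0, 0, -0.005, 0], [1, 0, 0, -0.005, 0], [1, 0, 0, 0, 0]]]'

```text
t: 4.7
eef_pos: [0.4873, -0.0224, 0.0754]
ee_rot: [3.142, -0.0, -1.655]
force: [0.0, -0.5, 1.3]
width: 0.0006
gripper_force: 0.2
```

apply_moves --commands '[[[1, 0, 0, -0.0025, 0], [1, 0, 0, -0.0025, 0], [1, 0, 0, 0, 0]]]'

```text
t: 5.0
eef_pos: [0.4873, -0.0224, 0.0745]
ee_rot: [3.142, -0.0, -1.655]
force: [-0.2, -1.4, 1.4]
width: 0.001
gripper_force: 0.8
```

apply_moves --commands '[[[1, 0, 0, -0.0025, 0], [1, 0, 0, 0, 0]]]'

```text
t: 5.2
eef_pos: [0.4873, -0.0225, 0.0743]
ee_rot: [-3.142, -0.0, -1.655]
force: [-2.1, -0.8, 6.0]
width: 0.0005
gripper_force: 2.7
```

```bash
python3 - <<'E'
from h import *
f=grab('scene'); im=f['image'][170:290,220:400]
cv2.imwrite('pics/s3.png',cv2.resize(im,None,fx=4,fy=4,interpolation=2))
E
```

```text
(no output)
```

View pics/s3.png

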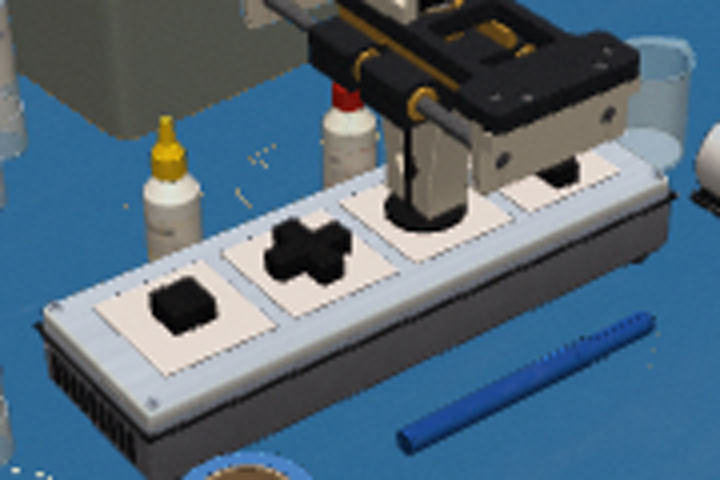

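The round key is fully in: the force rose at a tip height of 0.052, and the cap now sits low. Next is the square key: lift, cross over, and come down close.

apply_moves --commands '[[[1, 0, 0, 0.075, 0], [1, 0, 0, 0.075, 0], [1, 0.01, 0.129, 0, 0], [1, 0.01, 0.129, 0, 0], [1, 0.01, 0.129, 0, 0], [1, 0.01, 0.129, 0, 0], [1, 0.01, 0.129, 0, 0], [1, 0, 0, 0, 0], [1, 0, 0, -0.05, 0], [1, 0, 0, -0.04, 0], [1, 0, 0, 0, 0], [1, 0, 0, 0, 0]]]'

```text
t: 6.45
eef_pos: [0.497, 0.1058, 0.0855]
ee_rot: [3.141, -0.001, -1.656]
force: [0.6, -0.6, -0.8]
width: 0.0001
gripper_force: 0.0
```

```bash
python3 - <<'E'
from h import *
f=grab('scene'); im=f['image'][170:290,220:400]
cv2.imwrite('pics/s4.png',cv2.resize(im,None,fx=4,fy=4,interpolation=2))
E
```

```text
(no output)
```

View pics/s4.png

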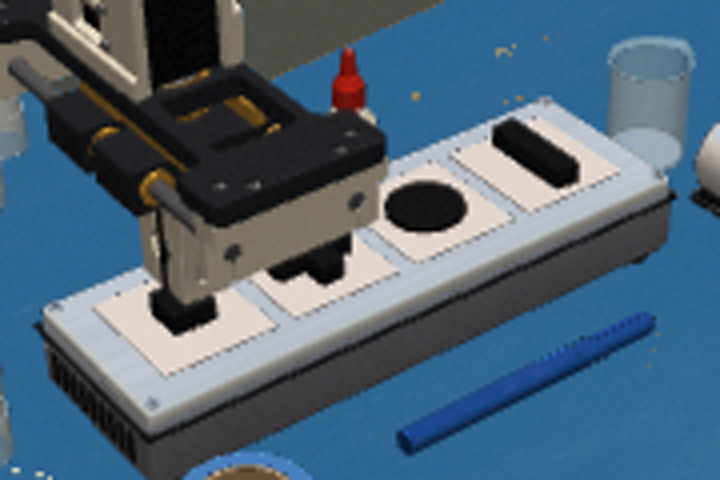

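The round key is down flush and the tips are over the square cap. I'll press it the same way.

apply_moves --commands '[[[1, 0, 0, -0.01, 0], [1, 0, 0, -0.005, 0], [1, 0, 0, -0.005, 0], [1, 0, 0, -0.005, 0], [1, 0, 0, -0.005, 0], [1, 0, 0, -0.005, 0], [1, 0, 0, -0.005, 0], [1, 0, 0, -0.005, 0], [1, 0, 0, -0.005, 0], [1, 0, 0, 0, 0]]]'

```text
t: 7.5
eef_pos: [0.4973, 0.1066, 0.0759]
ee_rot: [-3.142, -0.0, -1.655]
force: [0.2, -0.1, 0.8]
width: 0.0006
gripper_force: 0.3
```

apply_moves --commands '[[[1, 0, 0, -0.0025, 0], [1, 0, 0, -0.0025, 0], [1, 0, 0, -0.0025, 0], [1, 0, 0, 0, 0]]]'

```text
t: 7.9
eef_pos: [0.4973, 0.1066, 0.0745]
ee_rot: [-3.142, 0.0, -1.655]
force: [-0.0, 0.3, 0.7]
width: 0.0005
gripper_force: 0.8
```

apply_moves --commands '[[[1, 0, 0, -0.0025, 0], [1, 0, 0, 0, 0]]]'

```text
t: 8.1
eef_pos: [0.4973, 0.1066, 0.0743]
ee_rot: [-3.141, -0.0, -1.655]
force: [-1.1, -0.9, 4.3]
width: 0.0005
gripper_force: 2.6
```

The square key is home as well. Now the bar key.

apply_moves --commands '[[[1, 0, 0, 0.075, 0], [1, 0, 0, 0.075, 0], [1, -0.01, -0.121, 0, 0], [1, -0.01, -0.121, 0, 0], [1, -0.01, -0.121, 0, 0], [1, -0.01, -0.121, 0, 0], [1, -0.01, -0.121, 0, 0], [1, -0.01, -0.121, 0, 0], [1, -0.01, -0.121, 0, 0], [1, -0.01, -0.121, 0, 0], [1, 0, 0, 0, 0], [1, 0, 0, 0, 0]]]'

```text
t: 9.3
eef_pos: [0.4811, -0.0874, 0.1038]
ee_rot: [3.141, 0.0, -1.657]
force: [-0.1, -0.5, 0.1]
width: 0.0008
gripper_force: 0.0
```

apply_moves --commands '[[[1, 0, 0, -0.05, 0], [1, 0, 0, -0.04, 0], [1, 0, 0, 0, 0], [1, 0, 0, 0, 0]]]'

```text
t: 9.7
eef_pos: [0.4811, -0.0867, 0.0855]
ee_rot: [3.14, -0.0, -1.654]
force: [-0.9, -0.3, 0.5]
width: 0.0005
gripper_force: 0.0
```

```bash
python3 - <<'E'
from h import *
f=grab('scene'); im=f['image'][170:290,220:400]
cv2.imwrite('pics/s5.png',cv2.resize(im,None,fx=4,fy=4,interpolation=2))
E
```

```text
(no output)
```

View pics/s5.png

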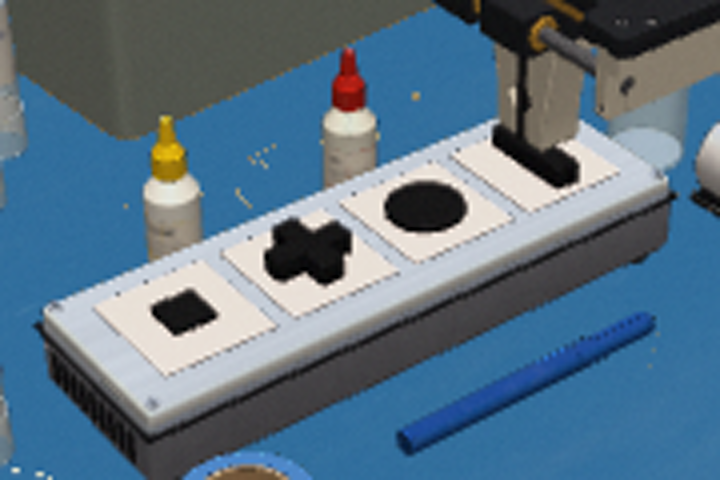

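The square and round keys are down, the cross is still out, and the tips are over the bar cap.

apply_moves --commands '[[[1, 0, 0, -0.01, 0], [1, 0, 0, -0.005, 0], [1, 0, 0, -0.005, 0], [1, 0, 0, -0.005, 0], [1, 0, 0, -0.005, 0], [1, 0, 0, -0.005, 0], [1, 0, 0, -0.005, 0], [1, 0, 0, -0.005, 0], [1, 0, 0, -0.005, 0], [1, 0, 0, 0, 0]]]'

```text
t: 10.75
eef_pos: [0.4813, -0.087, 0.0759]
ee_rot: [3.142, -0.0, -1.655]
force: [-0.1, 0.3, 0.6]
width: 0.0005
gripper_force: 0.2
```

apply_moves --commands '[[[1, 0, 0, -0.0025, 0], [1, 0, 0, -0.0025, 0], [1, 0, 0, -0.0025, 0], [1, 0, 0, 0, 0]]]'

```text
t: 11.15
eef_pos: [0.4813, -0.087, 0.0745]
ee_rot: [-3.142, -0.0, -1.655]
force: [0.6, 0.4, 1.3]
width: 0.0005
gripper_force: 0.8
```

apply_moves --commands '[[[1, 0, 0, -0.0025, 0], [1, 0, 0, 0, 0]]]'

```text
t: 11.35
eef_pos: [0.4813, -0.087, 0.0743]
ee_rot: [-3.141, -0.0, -1.655]
force: [-2.3, 0.8, 5.1]
width: 0.0006
gripper_force: 2.5
```

apply_moves --commands '[[[1, 0, 0, 0.05, 0], [1, 0, 0, 0.1, 0], [1, 0, 0, 0.15, 0], [1, 0, 0, 0.15, 0], [1, 0, 0, 0.15, 0], [1, 0, 0, 0.15, 0], [1, 0, 0, 0, 0], [1, 0, 0, 0, 0], [1, 0, 0, 0, 0]]]'

```text
t: 12.25
eef_pos: [0.4806, -0.087, 0.2235]
ee_rot: [3.14, 0.0, -1.655]
force: [-0.2, -0.5, -0.7]
width: 0.0007
gripper_force: 0.0
```

```bash
python3 - <<'E'
from h import *
f=grab('scene'); im=f['image'][170:320,190:430]
cv2.imwrite('pics/s6.png',cv2.resize(im,None,fx=3.3,fy=3.3,interpolation=2))
E
```

```text
(no output)
```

View pics/s6.png

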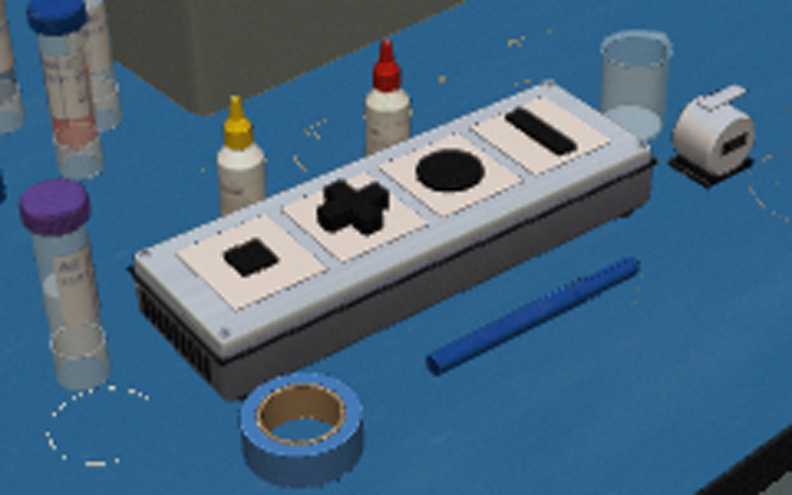

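The round, square and bar keys are down, the cross is out, everything round the box stands as it did, and the arm is clear.

```bash
python3 -c "
from station import arm
print(arm.job_done())"
```

```text
the job is handed in; nothing more can be done
None
```

I pressed the round, square and bar keys fully in, in that order, left the cross key out and touched nothing round the box; the job is handed in, but the hand-in call gave no verdict.

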